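Feel the emission filter into the imager's hidden carriage

TASK

Fit the amber filter carrier into the fluorescence imager: slide its blade, foot down, into the low dark slot under the overhanging camera head as far as the back stop, feel sideways without forcing it until the square foot drops into the well of the hidden filter carriage, and leave the carrier lying flat and fully home. Do not disturb the green filter carrier or knock or push away the wash bottle and the small beaker.

Things in the scene. Friction and masses are not known exactly. Their poses are not given: they have to be found in the camera images.
- imager: Fluorescence imager fixed on the bench, 244 mm wide, 188 deep, 316 high: white body, grey overhanging camera head with small display, low dark slot in front behind a metal lip. Origin on the bench under the middle of the slot mouth; x points level into the slot (away from the robot), y left, z up. White front face: x = 0, from z = 72 to 218 mm.
- slot_mouth (a point): Middle of the slot mouth at deck level (imager x 0, y 0, z 40 mm). The slot is 140 mm wide (y -70 to 70); flat deck at z = 40, roof at z = 72. A lip of the deck, 150 mm wide, stands out 21 mm before the mouth (to x = -21); ahead of it is open bench.
- lip_edge (a point): Middle of the lip's front edge, deck level (imager x -21, y 0, z 40). The slot ends at the back stop, an upright wall at imager x = 98. Against it the hidden carriage, flush with the deck, has one square well, 54 x 54 mm (x 44 to 98), 9 mm deep, upright walls. The carriage is braked where last parked: the well's middle lies anywhere from y = -22 to 22, unmeasured and unseen.
- head_edge (a point): Lower front edge of the camera head (imager x -70, y 0, z 218 mm). The head overhangs the front face over the whole width with a flat underside at z = 218, front upright to z = 316, so near home the carrier can be held only with the hand leaning back towards the robot, about 30 to 50 degrees from upright.
- filter_amber: The carrier to fit: orange grip, dark blade with amber glass; 161 mm long, 66 wide, 52 high, about 0.14 kg, stiff. Origin under the middle of the grip block, level with the foot's underside (z = 0 standing on the bench); x along it towards the blade, z up. Sliding on the deck its origin is at imager z = 40; fully home at z = 32, x = -45 to -49, blade flat on the deck.
- amber_grip (a point): Point inside the amber carrier's upright grip block to grasp it at, 38 mm above the carrier's origin. Block: carrier x -18 to 18, 12 mm thick (y -6 to 6), z 0 to 52; squeeze it across its thickness. A 12 mm wide neck (z 8 to 14) leads from it to the blade.
- amber_foot (a point): Middle of the underside of the amber carrier's square foot (carrier x 119, y 0, z 0). Foot: x 95 to 143, y -25 to 25, z 0 to 8 mm. The blade above it: x 76 to 143, y -33 to 33, z 8 to 14; far ends of foot and blade are flush. At the back stop the foot has 2 mm play to each side of the well.
- filter_green: A second carrier of the same shape with a green grip and green glass, to be left where it lies. Same frame as the amber one. The two may lie either way round.
- wash_bottle: Bystander: white wash bottle with red cap, 213 mm high, base 64 mm across; origin under its base, z up.
- beaker: Bystander: small clear beaker, 57 mm across, 66 mm high; origin under its base, z up.

How it is judged:
By the outcome, as a careful person would: the job done as asked, in the order asked, and still so for the second after the job is handed in, with the robot touching nothing.
It also fails if it takes over 51 s, if anything falls off the work surface, if the arm or the gripper's body presses on something with over 40 N, if the wrist force passes 120 N, or if a joint passes its speed limit or range.

ROBOT

A 6-joint arm with a two-finger parallel gripper is mounted at the origin on a cart in front of the work surface, level with it; the furniture and walls round the work are solid. World frame = base frame: x ahead of the robot, y to its left, z up, the work surface at z = 0. Lengths are in m, angles in rad, forces in N, time in s.
With the tool pointing down it reaches from about 0.4 to 0.825 m from the base axis. Payload 7 kg.
Tool frame: the origin (TCP) lies midway between the tips of the shut fingers; the grasp point (between the pads) lies 19 mm behind it (robot.grasp_offset is the distance from the TCP to the grasp point, in m); z points along the fingers, y is the line along which they close (so a half turn about z gives the same grasp; the last joint's range is limited). The gripper opens to 85 mm and grips with 20 to 120 N. Pads are 22 mm wide; open, the fingers measure 114 mm over their backs; the gripper's body (76 mm by 85 mm) begins 54 mm behind the grasp point. The pads swing forward as they close: fully open they stand 13 mm farther back than shut.
Start: joints at [-0.881, 0.359, 0.012, 0, -1.224, -0.288], TCP at [0.264, -0.621, 0.231] pointing down, gripper open.
Joint ranges: [-3.07, 3.07], [-1.43, 2.12], [-1.02, 1.25], [-3.03, 1.67], [-3.05, -0], [-3.03, 3.03]. Speed limits (rad/s): [2.39, 2.39, 3.01, 3.14, 3.14, 3.14].

INTERFACE

Orientations are given as a unit quaternion [w, x, y, z].
In Python, from cell import robot gives the robot as it stands.
- The arm moves only by the tool carry_out, never from a script. Its argument "increments" is a list of rows, each a list of 3 entries, a list of its own where there are three numbers: the shift along the world's x, y, z in m, then the turn, a rotation vector about the world's x, y, z in degrees, then the gripper's target within -1 to 1 (shut at 1, half-way at 0, fully open at -1). In form: [[[x, y, z], [ax, ay, az], claw], ...]. A call has 1 to 12 rows; each row is the pose to reach, as a shift and turn from the pose commanded when the call began; what a row does not reach only later rows make up. A row lasts 1/10 s, in which the tool goes at most 50 mm and 8.59 degrees, less where a joint would pass 70% of its speed; a pose out of reach is approached as far as the arm can. A call with a gripper value outside its range is refused whole. The fingers move at their own pace and stop on an object; "force" is the grip in N (left out, the last holds). Time passes only in rows, so rows that repeat a pose let the fingers close. It gives the time, the measured TCP pose, the force, the opening and the grip force at its end, in the units of the state.
- robot.state(): the state, without advancing time (a new reading comes with each control period).
- robot.grab_frame(name): name is "scene" or "top" or "wrist"; returns (picture, depth): 384x512x3 uint8, red, green, blue; 384x512 float32, m along the optical axis (not along the pixel's ray), 0 where there is no reading.
- robot.camera_params(name): a dict with "camera_matrix" (3x3 intrinsics, pixels), "world_to_cam" (4x4, takes a point from world to camera coordinates); the wrist camera has in their place "mount" (4x4, takes a point from camera to tool coordinates, whose origin is the TCP and whose axes are the flange's). Camera axes: x right, y up, looking along -z (the intrinsics and any distortion apply to the point x, -y, -z); pixel columns grow to the right and rows downward; lengths in m; the calibration is good to about 2 mm. A picture is of the moment at which its call begins: read the wrist's pose just before it. camera_params takes no time and is no camera call.
- robot.finish_job(): hands the job in; it is judged then, once.
Trained networks look in the newest picture that a camera, given by its name, has taken for a name from the list of things; names that differ only in an ending like _2 or _b are one class to them, and where a whole thing is asked for, a point or a joint stands for the part that bears it (a point fixed in the world has none). Each returns a list of dicts, best first, with "p" (0 to 1); they miss things now and then, are a little off and sometimes report something else, mostly with a low value. They report only what shows in the picture. A call takes as long as a camera call.
- robot.boxes_of(camera, thing): "extent" ([left, top, right, bottom] as shares, 0 to 1, of the picture: columns of its width, rows of its height, round what is visible of it).
The state is a dict: "time_s": time; "joints": joint angles; "dq": joint speeds; "joint_efforts": joint torques, N m; "tool_pos": TCP position; "tool_rot": TCP orientation; "ft_force": force on the tool from outside, world axes, zero at the start; "ft_torque": the same for the moment, N m; "finger_gap": opening from 0.0 (shut) to 1.0 (fully open); "grasp_force": force on a finger pad.
Only numpy, scipy, OpenCV 4.12 (cv2) and the standard library are available. Lean on these libraries where they do the work, as an engineer would, in place of code of your own. Each camera call takes 0.05 s, during which the arm holds its last target. There are 200 camera calls.

## Working session

There is one attempt and no reset: what is moved stays moved. The work goes in short steps, Python scripts to look and compute and a tool call to move; the robot and the scene stay as the last step left them, time stands still between calls to the robot, and variables do not carry over. Pictures are saved under pics/ and viewed, at most 10 in all, crops included, and the job is handed in when it is done.

Besides the shell and the picture viewer there is one more tool, called after "Emit:" as name(argument=value, ...) on one line, values as JSON. carry_out: Moves the arm, as the interface text tells. Its arguments: {"type":"object","properties":{"increments":{"type":"array"},"force":{"type":"number"}},"required":["increments"]}

```bash
mkdir -p pics
cat > h.py <<'E'
import numpy as np, cv2
from cell import robot
from scipy.spatial.transform import Rotation as R
def T_tool():
    s=robot.state(); q=s['tool_rot']; T=np.eye(4); T[:3,:3]=R.from_quat([q[1],q[2],q[3],q[0]]).as_matrix(); T[:3,3]=s['tool_pos']; return T
def cam2world(name):
    p=robot.camera_params(name)
    return (T_tool()@np.array(p['mount'])) if name=='wrist' else np.linalg.inv(np.array(p['world_to_cam']))
def cloud(name,c2w,d):
    K=np.array(robot.camera_params(name)['camera_matrix']); v,u=np.mgrid[0:d.shape[0],0:d.shape[1]]
    P=np.stack([(u-K[0,2])/K[0,0]*d,-(v-K[1,2])/K[1,1]*d,-d,np.ones_like(d)],-1)
    W=(P@c2w.T)[...,:3]; W[d<=0]=np.nan; return W
def grab(name,tag):
    c=cam2world(name); im,d=robot.grab_frame(name); cv2.imwrite(f'pics/{tag}.png',im[:,:,::-1]); 
    W=cloud(name,c,d); np.savez(f'{tag}.npz',im=im,W=W,c=c); return im,W,c
E
python3 - <<'E'
from h import *
for n in ['scene','top']:
    im,W,c=grab(n,n+'0'); print(n,c.round(3).tolist(),{k:np.array(v).round(3).tolist() for k,v in robot.camera_params(n).items() if k!='world_to_cam'})
    for t in ['imager','filter_amber','filter_green','wash_bottle','beaker']:
        for b in robot.boxes_of(n,t)[:2]:
            e=np.array(b['extent'])*[512,384,512,384]; u,v=int((e[0]+e[2])/2),int((e[1]+e[3])/2)
            print(t,round(b['p'],2),e.round(),W[min(v,383),min(u,511)].round(3))
a,b=[cv2.imread(f'pics/{n}0.png') for n in ['scene','top']]
cv2.imwrite('pics/ab.png',cv2.resize(np.vstack([a,b]),(400,600)))
E
```

```text
scene [[-0.669, 0.486, -0.562, -0.275], [-0.743, -0.435, 0.508, 0.853], [0.003, 0.758, 0.652, 1.12], [0.0, 0.0, 0.0, 1.0]] {'camera_matrix': [[486.449, 0.0, 258.811], [0.0, 486.449, 193.234], [0.0, 0.0, 1.0]]}
imager 0.75 [195.  93. 290. 210.] [0.646 0.09  0.26 ]
filter_amber 0.89 [191. 237. 243. 266.] [0.56  0.269 0.016]
filter_green 0.76 [155. 254. 189. 294.] [ 0.591  0.418 -0.   ]
filter_green 0.69 [196.  93. 289. 210.] [0.646 0.09  0.26 ]
wash_bottle 0.65 [325. 136. 348. 195.] [ 0.517 -0.212  0.126]
beaker 0.94 [340. 197. 362. 221.] [ 0.393 -0.151  0.053]
top [[-0.261, 0.871, -0.416, 0.015], [-0.965, -0.236, 0.113, 0.244], [0.0, 0.431, 0.902, 1.32], [0.0, 0.0, 0.0, 1.0]] {'camera_matrix': [[408.75, 0.0, 253.174], [0.0, 408.75, 197.764], [0.0, 0.0, 1.0]]}
imager 0.6 [222.  87. 313. 180.] [0.671 0.023 0.315]
filter_amber 0.63 [188. 204. 216. 250.] [ 0.565  0.278 -0.001]
filter_green 0.59 [153. 209. 174. 257.] [0.567 0.411 0.016]
filter_green 0.17 [222.  88. 312. 181.] [0.668 0.028 0.316]
wash_bottle 0.6 [337. 165. 365. 206.] [ 0.52  -0.223  0.139]
```

View pics/scene0.png

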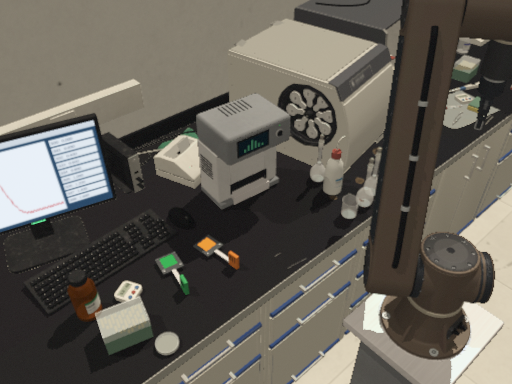

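View pics/top0.png

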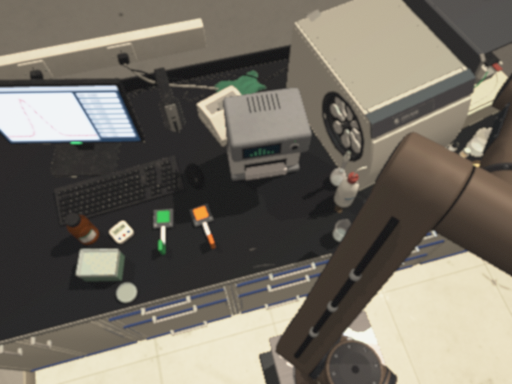

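The scene view shows the imager (px ~195-290, 93-210), amber carrier (191-243, 237-266; orange grip towards the robot), green carrier left of it, bottle (335,170) and beaker (350,208). The top view shows the same layout: amber at (203,227), imager at (265,135).

Run:
```python
from h import *
for n in ['scene0','top0']:
    D=np.load(n+'.npz'); im,W=D['im'],D['W']
    m=(abs(W[...,2]-.316)<.006)&(abs(W[...,0]-.68)<.2)&(abs(W[...,1]-.05)<.2)
    m=cv2.erode(m.astype(np.uint8),np.ones((3,3)))
    nl,l,st,_=cv2.connectedComponentsWithStats(m); k=1+st[1:,4].argmax(); P=W[l==k]
    r=cv2.minAreaRect(P[:,:2].astype(np.float32)*1000); print(n,'top',r,np.median(P[:,2]),cv2.boxPoints(r).round().tolist())
    hsv=cv2.cvtColor(im,cv2.COLOR_RGB2HSV)
    for nm,lo,hi in [('amber',3,22),('green',45,80)]:
        mm=cv2.inRange(hsv,(lo,150,90),(hi,255,255))>0
        mm&=(W[...,2]<.08)&(W[...,2]>-.02)&(W[...,1]>.15)&(W[...,1]<.5)
        nl,l,st,ce=cv2.connectedComponentsWithStats(mm.astype(np.uint8))
        for k in range(1,nl):
            if st[k,4]>15:
                P=W[l==k]; print(nm,st[k],ce[k].round(),np.nanmedian(P,0).round(3),np.nanmin(P,0).round(3),np.nanmax(P,0).round(3))
```

```text
scene0 top ((729.3271484375, 15.555252075195312), (228.59014892578125, 175.7397918701172), 84.70556640625) 0.31623495257774115 [[631.0, -90.0], [806.0, -106.0], [827.0, 121.0], [652.0, 137.0]]
amber [197 237  19  14 154] [206. 244.] [0.609 0.273 0.014] [0.586 0.251 0.007] [0.635 0.298 0.02 ]
amber [228 250  11  19 147] [233. 259.] [0.487 0.265 0.034] [ 0.471  0.222 -0.004] [0.549 0.271 0.058]
green [160 255  17  13 129] [168. 261.] [0.631 0.402 0.014] [0.608 0.38  0.008] [0.653 0.421 0.019]
top0 top ((731.8402709960938, 8.879745483398438), (231.51893615722656, 177.706787109375), 84.6325912475586) 0.3171280647482051 [[633.0, -98.0], [809.0, -115.0], [831.0, 116.0], [654.0, 132.0]]
amber [193 206  16  14 165] [200. 212.] [0.61  0.273 0.015] [0.584 0.248 0.008] [0.634 0.298 0.023]
amber [207 234   8  14  68] [211. 240.] [0.49  0.258 0.048] [ 0.476  0.249 -0.004] [0.527 0.271 0.057]
green [158 211  11  11 104] [163. 216.] [0.63  0.401 0.013] [0.612 0.381 0.007] [0.65  0.42  0.021]
```

Run:
```python
from h import *
print(T_tool().round(3)); p=robot.camera_params('wrist'); print(np.array(p['mount']).round(3),p['camera_matrix'],robot.grasp_offset,robot.state()['time_s'])
```

```text
[[-0.92  -0.391  0.     0.264]
 [-0.391  0.92   0.    -0.621]
 [-0.    -0.    -1.     0.231]
 [ 0.     0.     0.     1.   ]]
[[ 0.     0.946  0.324  0.084]
 [ 1.    -0.     0.     0.001]
 [ 0.     0.324 -0.946 -0.143]
 [ 0.     0.     0.     1.   ]] [[279.31695411   0.         257.89239158]
 [  0.         279.31695411 191.81136523]
 [  0.           0.           1.        ]] 0.0187 0.6
```

Emit:
carry_out(increments=[[[0.01,0.03,0.035],[0,0,-2],-1],[[0.03,0.06,0.06],[0,0,-4],-1],[[0.05,0.1,0.08],[0,0,-6],-1],[[0.07,0.14,0.1],[0,0,-8],-1],[[0.09,0.185,0.11],[0,0,-10],-1],[[0.11,0.23,0.11],[0,0,-12],-1],[[0.125,0.275,0.11],[0,0,-14],-1],[[0.14,0.32,0.11],[0,0,-16],-1],[[0.15,0.365,0.11],[0,0,-18],-1],[[0.16,0.41,0.11],[0,0,-18],-1],[[0.17,0.455,0.11],[0,0,-18],-1],[[0.18,0.5,0.11],[0,0,-18],-1]])

```text
time_s: 1.8
tool_pos: [0.4439, -0.1194, 0.3418]
tool_rot: [0.001, -0.044, 0.999, 0.0]
ft_force: [1.0, -0.4, 0.5]
finger_gap: 1.0
grasp_force: 0.0
```

Emit:
carry_out(increments=[[[0.005,0.045,0],[0,0,0],-1],[[0.01,0.09,0],[0,0,0],-1],[[0.015,0.135,0],[0,0,0],-1],[[0.02,0.18,-0.01],[0,0,0],-1],[[0.025,0.225,-0.02],[0,0,0],-1],[[0.026,0.27,-0.035],[0,0,0],-1],[[0.026,0.315,-0.05],[0,0,0],-1],[[0.026,0.36,-0.07],[0,0,0],-1],[[0.026,0.38,-0.09],[0,0,0],-1],[[0.026,0.38,-0.09],[0,0,0],-1],[[0.026,0.38,-0.09],[0,0,0],-1]])

```text
time_s: 2.9
tool_pos: [0.4697, 0.259, 0.251]
tool_rot: [-0.0, -0.044, 0.999, -0.001]
ft_force: [-0.0, -0.6, 0.1]
finger_gap: 1.0
grasp_force: 0.0
```

Run:
```python
from h import *
s=robot.state(); print(s['time_s'],np.round(s['joints'],2)); print(T_tool().round(3))
grab('wrist','w1')
for t in ['filter_amber','amber_grip','filter_green']:
    for b in robot.boxes_of('wrist',t)[:2]: print(t,round(b['p'],2),(np.array(b['extent'])*[512,384,512,384]).round())
D=np.load('w1.npz'); im,W=D['im'],D['W']
hsv=cv2.cvtColor(im,cv2.COLOR_RGB2HSV)
mm=cv2.inRange(hsv,(3,150,90),(22,255,255))>0
nl,l,st,ce=cv2.connectedComponentsWithStats(mm.astype(np.uint8))
for k in range(1,nl):
    if st[k,4]>40:
        P=W[l==k]; print(st[k],np.nanmedian(P,0).round(3),np.nanpercentile(P,2,axis=0).round(3),np.nanpercentile(P,98,axis=0).round(3))
        t=P[P[:,2]>.046]
        if len(t)>20: r=cv2.minAreaRect(t[:,:2].astype(np.float32)*1000); print('top',len(t),r)
        else: print(cv2.minAreaRect(P[:,:2].astype(np.float32)*1000))
```

```text
2.9 [ 0.87  0.12 -0.26  0.   -1.19 -2.35]
[[-0.996 -0.089 -0.001  0.47 ]
 [-0.089  0.996 -0.001  0.259]
 [ 0.001 -0.001 -1.     0.251]
 [ 0.     0.     0.     1.   ]]
filter_amber 0.79 [237. 161. 281. 263.]
amber_grip 0.74 [240. 164. 278. 264.]
filter_green 0.75 [315. 189. 385. 282.]
[252 162  12  34 351] [0.488 0.26  0.051] [ 0.473  0.253 -0.001] [0.52  0.271 0.053]
top 248 ((490.0079040527344, 260.6459655761719), (34.48115921020508, 11.728166580200195), 5.297635078430176)
[245 235  30  27 750] [0.607 0.274 0.013] [0.586 0.252 0.011] [0.63  0.296 0.015]
((607.3380737304688, 274.5525207519531), (46.46514892578125, 45.194000244140625), 8.485003471374512)
[476 266  22  21 187] [0.619 0.628 0.021] [0.607 0.625 0.013] [0.634 0.635 0.042]
((620.24560546875, 628.9080810546875), (6.203207492828369, 33.35686492919922), 75.28604125976562)
```

View pics/w1.png

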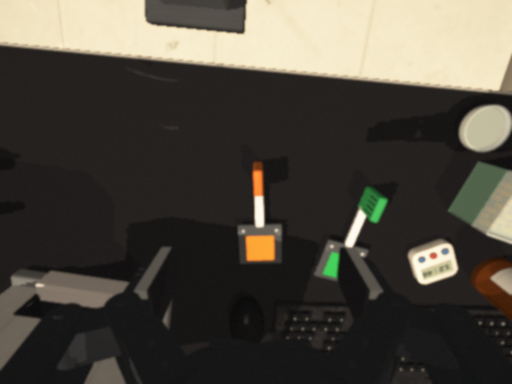

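The picture shows the amber grip end-on at (258,178) with its glass at (260,249); the green carrier (372,205)-(330,265) lies well clear, ~110 mm off.

Emit:
carry_out(increments=[[[0.0,0,-0.03],[0.7,-8,0],-1],[[0.01,0,-0.06],[1.4,-16,0],-1],[[0.02,0,-0.09],[2.1,-24,0],-1],[[0.03,0.002,-0.12],[2.8,-32,0],-1],[[0.032,0.0025,-0.14],[3.6,-39.8,0],-1],[[0.032,0.0025,-0.16],[3.6,-39.8,0],-1],[[0.032,0.0025,-0.18],[3.6,-39.8,0],-1],[[0.032,0.0025,-0.2],[3.6,-39.8,0],-1],[[0.032,0.0025,-0.215],[3.6,-39.8,0],-1],[[0.032,0.0025,-0.227],[3.6,-39.8,0],-1],[[0.032,0.0025,-0.227],[3.6,-39.8,0],-1],[[0.032,0.0025,-0.227],[3.6,-39.8,0],-1]])

```text
time_s: 4.3
tool_pos: [0.5304, 0.1538, 0.2487]
tool_rot: [0.3, -0.058, 0.952, 0.024]
ft_force: [0.7, 0.2, -0.5]
finger_gap: 0.998
grasp_force: 0.0
```

Run:
```python
from h import *
s=robot.state(); print(s['time_s'],np.round(s['joints'],2),s['ft_force']); print(T_tool().round(3))
grab('wrist','w2')
```

```text
4.3 [ 0.67 -0.17 -1.02  1.02 -0.34 -3.03] [ 0.67486356  0.16341412 -0.47862108]
[[-0.814 -0.125  0.568  0.53 ]
 [-0.096  0.992  0.081  0.154]
 [-0.573  0.011 -0.819  0.249]
 [ 0.     0.     0.     1.   ]]
```

View pics/w2.png

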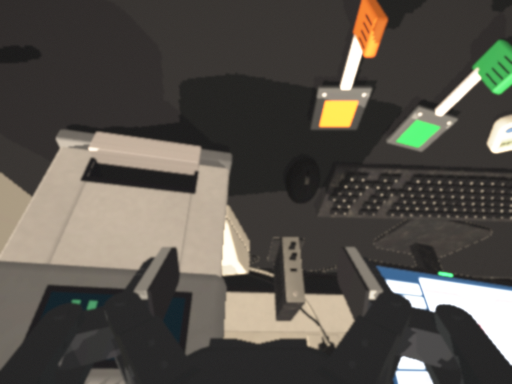

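The wrist view shows the arm stopped short (joints 3 and 6 at their limits), carriers at upper right, imager slot at (140,178). I need a kinematic model to choose reachable poses.

```bash
cat > kin.py <<'E'
import numpy as np
from scipy.spatial.transform import Rotation as R
from scipy.optimize import least_squares
lim=np.array([[-3.07,3.07],[-1.43,2.12],[-1.02,1.25],[-3.03,1.67],[-3.05,0],[-3.03,3.03]])
S=(1,-1)  # signs j4,j6
def fk(q,p,S=S):
    h,L1,a,L2,dy,Lt,c=p; r=lambda ax,t:R.from_euler(ax,t)
    A=r('z',q[0]); B=A*r('y',q[1]); C=B*r('y',-q[2]); D=C*r('x',S[0]*q[3]); E=D*r('y',-q[4]); F=E*r('x',S[1]*q[5])
    pos=A.apply([0,0,h])+B.apply([a,0,L1])+C.apply([L2,0,c])+A.apply([0,0,0])+C.apply([0,dy,0])+E.apply([Lt,0,0])
    return pos,F.as_matrix()
E
python3 - <<'E'
from h import *; import kin, itertools
s=robot.state()
data=[([-.881,.359,.012,0,-1.224,-.288],np.array([[-.92,-.391,0],[-.391,.92,0],[0,0,-1]]),[.264,-.621,.231]),
([.87,.12,-.26,0,-1.19,-2.35],np.array([[-.996,-.089,-.001],[-.089,.996,-.001],[.001,-.001,-1]]),[.4697,.259,.251]),
(s['joints'],T_tool()[:3,:3],s['tool_pos'])]
for S in itertools.product((1,-1),(1,-1)):
    # constant tool alignment: F.T @ Rm should be constant
    M=[kin.fk(q,[0]*7,S)[1].T@Rm for q,Rm,_ in data]
    print(S,[R.from_matrix(M[0].T@m).magnitude().round(3) for m in M],M[2].round(2).tolist())
    f=lambda p:np.concatenate([kin.fk(q,p,S)[0]-x for q,_,x in data])
    o=kin.least_squares(lambda p:np.r_[f(p),1e-3*(p-[.3,.4,.0,.4,-.19,.25,0])],[.3,.4,0,.4,-.19,.25,0]); print(o.x.round(3),f(o.x).round(3))
E
```

```text
Traceback (most recent call last):
AttributeError: 'float' object has no attribute 'round'
```

Run:
```python
from h import *; import kin, itertools
s=robot.state()
data=[([-.881,.359,.012,0,-1.224,-.288],np.array([[-.92,-.391,0],[-.391,.92,0],[0,0,-1]]),[.264,-.621,.231]),
([.87,.12,-.26,0,-1.19,-2.35],np.array([[-.996,-.089,-.001],[-.089,.996,-.001],[.001,-.001,-1]]),[.4697,.259,.251]),
(s['joints'],T_tool()[:3,:3],s['tool_pos'])]
for S in itertools.product((1,-1),(1,-1)):
    M=[kin.fk(q,[0]*7,S)[1].T@Rm for q,Rm,_ in data]
    print(S,[round(float(R.from_matrix(M[0].T@m).magnitude()),3) for m in M],M[2].round(2).tolist())
    f=lambda p:np.concatenate([kin.fk(q,p,S)[0]-x for q,_,x in data])
    o=kin.least_squares(lambda p:np.r_[f(p),1e-3*(p-[.3,.4,.0,.4,-.19,.25,0])],[.3,.4,0,.4,-.19,.25,0]); print(o.x.round(3),f(o.x).round(3))
```

```text
(1, 1) [0.0, 2.157, 2.807] [[0.25, 0.49, 0.83], [0.63, -0.73, 0.25], [0.73, 0.47, -0.49]]
[-0.812  0.68   0.256 -0.014 -0.198  0.014  0.505] [-0.011  0.003 -0.03   0.011  0.003  0.042 -0.011  0.008 -0.011]
(1, -1) [0.0, 0.003, 2.047] [[0.25, 0.49, 0.83], [0.46, -0.82, 0.35], [0.85, 0.3, -0.43]]
[-0.812  0.68   0.256 -0.014 -0.198  0.014  0.505] [-0.011  0.003 -0.03   0.011  0.003  0.042 -0.011  0.008 -0.011]
(-1, 1) [0.0, 2.157, 0.799] [[0.0, 0.0, 1.0], [-0.98, -0.22, 0.0], [0.22, -0.98, 0.0]]
[-0.602  0.668  0.225  0.055 -0.186  0.113  0.416] [-0.001  0.01  -0.027  0.001  0.01   0.037  0.005 -0.011 -0.01 ]
(-1, -1) [0.0, 0.003, 0.0] [[0.0, 0.0, 1.0], [-1.0, 0.0, -0.0], [-0.0, -1.0, 0.0]]
[-0.602  0.668  0.225  0.055 -0.186  0.113  0.416] [-0.001  0.01  -0.027  0.001  0.01   0.037  0.005 -0.011 -0.01 ]
```

Emit:
carry_out(increments=[[[0,0.01,0.02],[0,5,0],-1],[[0,0.02,0.05],[-0.5,10,0],-1],[[0,0.03,0.06],[-0.5,10,0],-1]])

```text
time_s: 4.65
tool_pos: [0.5285, 0.1842, 0.3069]
tool_rot: [0.211, -0.058, 0.975, 0.025]
ft_force: [4.5, -2.6, 0.5]
finger_gap: 1.0
grasp_force: 0.0
```

```bash
cat > log.py <<'E'
from h import *; import json
s=robot.state(); open('log.jsonl','a').write(json.dumps([list(map(float,s['joints'])),T_tool().tolist()])+'\n')
print(s['time_s'],np.round(s['joints'],3),np.round(s['tool_pos'],4),np.round(s['ft_force'],1)); print(T_tool()[:3,:3].round(3).tolist())
E
python3 log.py
```

```text
4.65 [ 0.85  -0.131 -0.604  0.374 -0.79  -2.526] [0.5285 0.1842 0.3069] [ 4.5 -2.6  0.5]
[[-0.904, -0.123, 0.41], [-0.103, 0.992, 0.073], [-0.415, 0.024, -0.909]]
```

Emit:
carry_out(increments=[[[0,0.03,0],[0,5,0],-1],[[0,0.06,0],[0,10,0],-1],[[-0.02,0.07,-0.02],[0,12,0],-1],[[-0.02,0.07,-0.02],[0,12,0],-1]])

```text
time_s: 5.05
tool_pos: [0.509, 0.2551, 0.2848]
tool_rot: [0.109, -0.055, 0.992, 0.029]
ft_force: [-0.1, -0.5, 0.3]
finger_gap: 1.003
grasp_force: 0.0
```

```bash
python3 log.py
```

```text
5.05 [ 0.891  0.015 -0.378  0.146 -0.991 -2.42 ] [0.509  0.2551 0.2848] [-0.1 -0.5  0.3]
[[-0.97, -0.115, 0.214], [-0.102, 0.992, 0.07], [-0.22, 0.046, -0.974]]
```

Emit:
carry_out(increments=[[[0,0,-0.04],[0,5,0],-1],[[0,0,-0.08],[0,8,0],-1],[[0,0.0,-0.1],[0,8,0],-1],[[0,0,-0.1],[0,8,0],-1]])

```text
time_s: 5.45
tool_pos: [0.5089, 0.2518, 0.1846]
tool_rot: [0.04, -0.052, 0.997, 0.032]
ft_force: [-0.9, -0.2, 0.5]
finger_gap: 0.999
grasp_force: 0.0
```

```bash
python3 log.py
python3 - <<'E'
import json,numpy as np,kin
S=(-1,-1)
D=[json.loads(l) for l in open('log.jsonl')]
data=[(q,np.array(T)[:3,3]) for q,T in D]+[([-.881,.359,.012,0,-1.224,-.288],[.264,-.621,.231])]
R=kin.R
def rows(q):
    r=lambda ax,t:R.from_euler(ax,t)
    A=r('z',q[0]); B=A*r('y',q[1]); C=B*r('y',-q[2]); Dd=C*r('x',-q[3]); E=Dd*r('y',-q[4])
    a,b,c,e=[x.as_matrix() for x in (A,B,C,E)]
    return np.c_[a[:,[0,2]],b[:,[0,2]],c[:,[0,1,2]],Dd.as_matrix()[:,[1,2]],e[:,[0,2]]]
M=np.vstack([rows(q) for q,_ in data]); y=np.concatenate([x for _,x in data])
print(M.shape)
reg=1e-3*np.eye(M.shape[1]); p0=np.array([0,.3,0,.4,.4,-.19,0,0,0,.25,0])
p=np.linalg.lstsq(np.vstack([M,reg]),np.r_[y,reg@p0],rcond=None)[0]
print(p.round(3)); print((M@p-y).round(4))
E
```

```text
5.45 [ 0.81   0.161 -0.379  0.011 -0.928 -2.283] [0.5089 0.2518 0.1846] [-0.9 -0.2  0.5]
[[-0.991, -0.105, 0.077], [-0.1, 0.993, 0.068], [-0.083, 0.06, -0.995]]
(12, 11)
[-0.003  0.2   -0.001  0.601  0.464 -0.001  0.002 -0.19  -0.002  0.374
  0.004]
[-0.     -0.      0.      0.      0.     -0.     -0.0001  0.0001  0.
 -0.0001 -0.0001  0.    ]
```

```bash
cat > ik.py <<'E'
import numpy as np
from scipy.spatial.transform import Rotation as R
from scipy.optimize import least_squares
lim=np.array([[-3.07,3.07],[-1.43,2.12],[-1.02,1.25],[-3.03,1.67],[-3.05,0],[-3.03,3.03]])
M0=np.array([[0,0,1],[-1,0,0],[0,-1,0]])
def fk(q):
    r=lambda ax,t:R.from_euler(ax,t)
    A=r('z',q[0]); B=A*r('y',q[1]); C=B*r('y',-q[2]); D=C*r('x',-q[3]); E=D*r('y',-q[4]); F=E*r('x',-q[5])
    return np.array([0,0,.2])+B.apply([0,0,.6])+C.apply([.465,0,0])+D.apply([0,-.19,0])+E.apply([.374,0,0]),F.as_matrix()@M0
def tool(yaw,lean,flip=0):  # degrees
    x=np.array([-1,0,0.]);y=np.array([0,1,0.]);z=np.array([0,0,-1.])
    Rm=np.c_[x,y,z]; 
    return (R.from_euler('z',yaw,degrees=True)*R.from_euler('y',-lean,degrees=True)).as_matrix()@Rm@(np.diag([-1,-1,1]) if flip else np.eye(3))
def ik(tcp,Rm,seeds=12,q0=None):
    rng=np.random.default_rng(0); best=None
    for i in range(seeds):
        s=q0 if (i==0 and q0 is not None) else rng.uniform(lim[:,0],lim[:,1])
        f=lambda q:(lambda p,r:np.r_[p-tcp,0.3*(R.from_matrix(Rm.T@r)).as_rotvec()])(*fk(q))
        o=least_squares(f,np.clip(s,lim[:,0]+1e-4,lim[:,1]-1e-4),bounds=lim.T,max_nfev=60)
        if best is None or o.cost<best[0]-1e-9: best=(o.cost,o.x)
        if best[0]<1e-9: break
    return best
def tcp_of(G,yaw,lean):
    return np.array(G)+.0187*tool(yaw,lean)[:,2]
O=np.array([.7066,.0142,0]); YI=-5.3
def im2w(p): return O+R.from_euler('z',YI,degrees=True).apply(p)
E
python3 - <<'E'
from ik import *
for lean in (30,35,40,45,50):
  for flip in (0,1):
    for nm,G,yaw in [('pick',[.49,.2605,.038],6),('pickup_hi',[.49,.2605,.1],6),('pre',im2w([-.2,0,.1]),YI),('homeL',im2w([-.047,.022,.07]),YI),('homeR',im2w([-.047,-.022,.07]),YI)]:
        c,q=ik(tcp_of(G,yaw,lean),tool(yaw,lean,flip),25); print(lean,flip,nm,'%.1e'%c,q.round(2) if c<1e-6 else '')
E
```

```text
30 0 pick 2.5e-05 
30 0 pickup_hi 1.5e-04 
30 0 pre 6.2e-04 
30 0 homeL 3.4e-04 
30 0 homeR 5.9e-04 
30 1 pick 2.5e-05 
30 1 pickup_hi 1.5e-04 
30 1 pre 6.2e-04 
30 1 homeL 3.4e-04 
30 1 homeR 5.9e-04 
35 0 pick 5.8e-05 
35 0 pickup_hi 2.2e-05 
35 0 pre 5.3e-04 
35 0 homeL 2.1e-04 
35 0 homeR 4.9e-04 
35 1 pick 5.8e-05 
35 1 pickup_hi 2.2e-05 
35 1 pre 5.3e-04 
35 1 homeL 2.1e-04 
35 1 homeR 4.9e-04 
40 0 pick 9.9e-05 
40 0 pickup_hi 5.1e-05 
40 0 pre 2.0e-04 
40 0 homeL 7.1e-05 
40 0 homeR 2.3e-04 
40 1 pick 9.9e-05 
40 1 pickup_hi 5.1e-05 
40 1 pre 2.0e-04 
40 1 homeL 7.1e-05 
40 1 homeR 2.3e-04 
45 0 pick 2.1e-04 
45 0 pickup_hi 8.6e-05 
45 0 pre 1.2e-06 
45 0 homeL 2.3e-24 [-0.26  0.36 -0.64 -2.63 -0.24  1.18]
45 0 homeR 5.9e-06 
45 1 pick 2.1e-04 
45 1 pickup_hi 8.6e-05 
45 1 pre 1.2e-06 
45 1 homeL 1.2e-18 [-0.26  0.36 -0.64 -2.63 -0.24 -1.96]
45 1 homeR 5.9e-06 
50 0 pick 6.3e-04 
50 0 pickup_hi 2.2e-04 
50 0 pre 4.9e-25 [-0.44  0.14 -0.97 -2.51 -0.46  1.22]
50 0 homeL 9.7e-22 [-0.3   0.4  -0.78 -2.8  -0.49  1.4 ]
50 0 homeR 3.0e-18 [-0.38  0.38 -0.71 -2.6  -0.43  1.26]
50 1 pick 6.3e-04 
50 1 pickup_hi 2.2e-04 
50 1 pre 3.0e-20 [-0.44  0.14 -0.97 -2.51 -0.46 -1.92]
50 1 homeL 1.7e-19 [-0.3   0.4  -0.78 -2.8  -0.49 -1.74]
50 1 homeR 3.0e-28 [-0.38  0.38 -0.71 -2.6  -0.43 -1.89]
```

Run:
```python
from ik import *
import time; t=time.time()
def ok(G,yaw,lean):
    for b in [[-.3,.4,-.78,-2.8,-.49,1.4],[-.44,.14,-.97,-2.5,-.46,1.2],[.7,-.1,-.9,.9,-.4,-2.9],[.8,.1,-.4,.0,-.9,-2.3],[-.3,.5,-.5,-2.8,-1,1.5]]:
        c,q=ik(tcp_of(G,yaw,lean),tool(yaw,lean),1,np.array(b))
        if c<1e-7: return q
for lean in (50,55):
  for yaw in (-25,-15,-5,6):
    print(lean,yaw)
    for x in (.46,.5,.54,.58):
        print(x,['%d'%(ok([x,y,.038],yaw,lean) is not None)+'%d'%(ok([x,y,.10],yaw,lean) is not None) for y in (-.1,-.05,0,.05,.1,.15,.2,.26)])
print('pre lip'); 
for lean in (48,50,52,55):
    for x in (-.2,-.17,-.14,-.1,-.047): print(lean,x,[None if (q:=ok(im2w([x,y,.078+.012*(x<-.15)]),YI,lean)) is None else q.round(2).tolist() for y in (-.024,0,.024)])
print(time.time()-t)
```

```text
50 -25
0.46 ['00', '00', '00', '00', '00', '00', '00', '00']
0.5 ['00', '00', '00', '00', '00', '00', '00', '00']
0.54 ['00', '00', '00', '00', '00', '00', '00', '00']
0.58 ['01', '00', '00', '00', '00', '00', '00', '00']
50 -15
0.46 ['01', '01', '00', '00', '00', '00', '00', '00']
0.5 ['01', '01', '00', '00', '00', '00', '00', '00']
0.54 ['11', '01', '00', '00', '00', '00', '00', '00']
0.58 ['11', '11', '01', '00', '00', '00', '00', '00']
50 -5
0.46 ['11', '01', '01', '00', '00', '00', '00', '00']
0.5 ['11', '11', '01', '01', '00', '00', '00', '00']
0.54 ['11', '11', '11', '01', '00', '00', '00', '00']
0.58 ['11', '11', '11', '11', '01', '00', '00', '00']
50 6
0.46 ['11', '11', '11', '01', '01', '00', '00', '00']
0.5 ['11', '11', '11', '11', '01', '01', '00', '00']
0.54 ['11', '11', '11', '11', '11', '01', '01', '00']
0.58 ['11', '11', '11', '11', '11', '11', '11', '00']
55 -25
0.46 ['00', '00', '00', '00', '00', '00', '00', '00']
0.5 ['00', '00', '00', '00', '00', '00', '00', '00']
0.54 ['00', '00', '00', '00', '00', '00', '00', '00']
0.58 ['00', '00', '00', '00', '00', '00', '00',
[... 2248 characters left out ...]
4, -1.0, -2.79, -0.69, 1.47]]
52 -0.1 [[-0.45, 0.34, -0.85, -2.61, -0.57, 1.33], [-0.4, 0.36, -0.89, -2.71, -0.6, 1.4], [-0.34, 0.37, -0.92, -2.81, -0.63, 1.45]]
52 -0.047 [[-0.4, 0.38, -0.74, -2.62, -0.49, 1.29], [-0.35, 0.39, -0.77, -2.72, -0.52, 1.37], [-0.31, 0.4, -0.8, -2.82, -0.55, 1.43]]
55 -0.2 [None, None, None]
55 -0.17 [None, None, None]
55 -0.14 [[-0.53, 0.39, -1.0, -2.63, -0.79, 1.46], None, None]
55 -0.1 [[-0.48, 0.4, -0.91, -2.66, -0.72, 1.42], [-0.42, 0.41, -0.94, -2.74, -0.75, 1.46], [-0.36, 0.41, -0.96, -2.83, -0.78, 1.5]]
55 -0.047 [[-0.42, 0.42, -0.8, -2.68, -0.63, 1.38], [-0.37, 0.43, -0.82, -2.76, -0.66, 1.43], [-0.32, 0.44, -0.85, -2.85, -0.68, 1.47]]
130.3293695449829
```

```bash
cat >> ik.py <<'E'
def delta(p0,R0,p1,R1): return np.round(p1-p0,4).tolist(),np.round((R.from_matrix(R1@R0.T)).as_rotvec(degrees=True),1).tolist()
E
python3 - <<'E'
from ik import *; from h import T_tool
T=T_tool(); Rm=tool(6,0)
print(delta(T[:3,3],T[:3,:3],np.array([.49,.2605,.019]),Rm))
q=np.array([.81,.161,-.379,.011,-.928,-2.283])
for G in ([.49,.2605,.038],[.49,.26,.1],[.5,.13,.1],[.5,0,.1],[.5,0,.038]):
    c,q=ik(tcp_of(G,6,0),Rm,1,q); print(G,'%.1e'%c,q.round(2))
for G in ([.5,0,.038],[.5,0,.1],[.5,-.02,.038],[.49,-.02,.1]):
    c,p=ik(tcp_of(G,6,48),tool(6,48),1,np.array([-.45,.18,-.95,-2.5,-.45,1.2])); print(G,'%.1e'%c,p.round(2))
E
```

```text
([-0.0189, 0.0087, -0.1656], [-3.9, 4.4, 0.1])
[0.49, 0.2605, 0.038] 1.3e-20 [ 0.84  0.39 -0.5  -0.   -0.68 -2.3 ]
[0.49, 0.26, 0.1] 1.8e-30 [ 0.84  0.31 -0.44 -0.   -0.82 -2.3 ]
[0.5, 0.13, 0.1] 1.3e-17 [ 0.63  0.25 -0.53 -0.   -0.79 -2.1 ]
[0.5, 0, 0.1] 2.1e-19 [ 0.39  0.23 -0.56 -0.   -0.78 -1.86]
[0.5, 0, 0.038] 3.4e-20 [ 0.39  0.32 -0.62 -0.   -0.63 -1.86]
[0.5, 0, 0.038] 4.5e-27 [-0.57  0.33 -0.87 -2.15 -0.59  1.16]
[0.5, 0, 0.1] 2.5e-17 [-0.19  0.07 -0.71 -1.67 -0.22  0.3 ]
[0.5, -0.02, 0.038] 1.2e-22 [-0.58  0.32 -0.84 -2.07 -0.57  1.08]
[0.49, -0.02, 0.1] 1.0e-24 [-0.25  0.06 -0.72 -1.62 -0.26  0.29]
```

Emit:
carry_out(increments=[[[-0.019,0.009,-0.03],[-3.9,4.4,0.1],-1],[[-0.019,0.009,-0.07],[-3.9,4.4,0.1],-1],[[-0.019,0.009,-0.11],[-3.9,4.4,0.1],-1],[[-0.019,0.009,-0.14],[-3.9,4.4,0.1],-1],[[-0.019,0.009,-0.155],[-3.9,4.4,0.1],-1],[[-0.019,0.009,-0.165],[-3.9,4.4,0.1],-1],[[-0.019,0.009,-0.165],[-3.9,4.4,0.1],-1],[[-0.019,0.009,-0.165],[-3.9,4.4,0.1],1],[[-0.019,0.009,-0.165],[-3.9,4.4,0.1],1],[[-0.019,0.009,-0.165],[-3.9,4.4,0.1],1],[[-0.019,0.009,-0.165],[-3.9,4.4,0.1],1],[[-0.019,0.009,-0.165],[-3.9,4.4,0.1],1]], force=50)

```text
time_s: 6.65
tool_pos: [0.4915, 0.263, 0.0238]
tool_rot: [0.003, -0.053, 0.999, 0.003]
ft_force: [0.1, -1.8, 0.9]
finger_gap: 0.143
grasp_force: 0.5
```

```bash
python3 log.py; python3 -c "
from h import *; s=robot.state(); print(s['finger_gap'],s['grasp_force'])"
```

```text
6.65 [ 0.843  0.387 -0.498 -0.    -0.678 -2.307] [0.4915 0.263  0.0238] [ 0.1 -1.8  0.9]
[[-0.994, -0.106, 0.005], [-0.106, 0.994, 0.006], [-0.006, 0.005, -1.0]]
0.14276398098109325 0.5011159629793838
```

Emit:
carry_out(increments=[[[0,0,0],[0,0,0],1],[[0,0,0],[0,0,0],1],[[0,0,0.02],[0,0,0],1],[[0,0,0.05],[0,0,0],1],[[0.002,-0.03,0.06],[0,0,0],1],[[0.004,-0.07,0.06],[0,0,0],1],[[0.006,-0.11,0.06],[0,0,0],1],[[0.008,-0.15,0.06],[0,0,0],1],[[0.01,-0.19,0.06],[0,0,0],1],[[0.01,-0.23,0.06],[0,0,0],1],[[0.01,-0.26,0.06],[0,0,0],1],[[0.01,-0.26,0.06],[0,0,0],1]])

```text
time_s: 7.85
tool_pos: [0.5003, -0.0, 0.083]
tool_rot: [0.002, -0.051, 0.999, 0.002]
ft_force: [-0.1, 0.6, -1.4]
finger_gap: 0.126
grasp_force: 49.1
```

```bash
python3 log.py
python3 - <<'E'
from h import *
s=robot.state(); print(s['finger_gap'],s['grasp_force'])
grab('scene','s1')
c=cv2.imread('pics/s1.png')[80:300,120:400]; cv2.imwrite('pics/s1c.png',cv2.resize(c,None,fx=2,fy=2))
E
```

```text
7.85 [ 0.391  0.225 -0.562 -0.005 -0.779 -1.856] [ 0.5003 -0.      0.083 ] [-0.1  0.6 -1.4]
[[-0.995, -0.102, 0.003], [-0.102, 0.995, 0.005], [-0.004, 0.005, -1.0]]
0.1264454386973582 49.10139083862305
```

View pics/s1c.png

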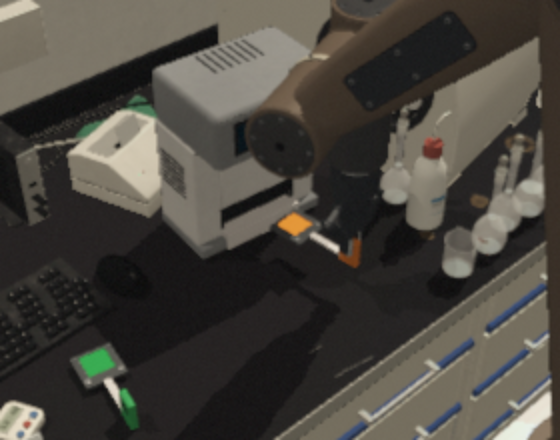

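The crop shows the carrier held level (grip at (350,250), blade at (295,225)), in front of the imager with bottle and beaker clear to the right.

Emit:
carry_out(increments=[[[0,0,-0.03],[0,0,0],1],[[0,0,-0.05],[0,0,0],1],[[0,0,-0.058],[0,0,0],1],[[0,0,-0.06],[0,0,0],1],[[0,0,-0.06],[0,0,0],-1],[[0,0,-0.06],[0,0,0],-1],[[0,0,-0.06],[0,0,0],-1],[[0,0,-0.06],[0,0,0],-1],[[0,0,-0.02],[0,0,0],-1],[[0,0,0.03],[0,0,0],-1],[[-0.01,0,0.08],[0,0,0],-1],[[-0.02,0,0.12],[0,0,0],-1]])

```text
time_s: 9.1
tool_pos: [0.4816, 0.003, 0.2063]
tool_rot: [0.003, -0.053, 0.999, 0.003]
ft_force: [1.4, 0.7, -0.1]
finger_gap: 0.999
grasp_force: 0.0
```

```bash
python3 log.py
python3 - <<'E'
from h import *
im,W,c=grab('wrist','w3')
from ik import *
hsv=cv2.cvtColor(im,cv2.COLOR_RGB2HSV)
mm=cv2.inRange(hsv,(3,150,90),(22,255,255))>0
nl,l,st,ce=cv2.connectedComponentsWithStats(mm.astype(np.uint8))
for k in range(1,nl):
    if st[k,4]>40:
        P=W[l==k]; t=P[P[:,2]>.046]; t=t if len(t)>40 else P
        print(st[k],np.nanmedian(P,0).round(3),cv2.minAreaRect(t[:,:2].astype(np.float32)*1000))
q=np.array(robot.state()['joints'])
# candidate transition end poses
for G in ([.45,0,.2],[.48,0,.2],[.48,0,.15],[.46,0,.12]):
    for sd in ([-.57,.33,-.87,-2.15,-.59,1.16],[-.25,.06,-.72,-1.62,-.26,.29]):
        cst,b=ik(tcp_of(G,6,48),tool(6,48),1,np.array(sd)); print(G,'%.1e'%cst,b.round(2))
E
```

```text
9.1 [ 0.414  0.052 -0.442 -0.003 -1.069 -1.877] [0.4816 0.003  0.2063] [ 1.4  0.7 -0.1]
[[-0.994, -0.106, 0.007], [-0.106, 0.994, 0.006], [-0.007, 0.005, -1.0]]
[250 166  12  39 442] [0.495 0.003 0.051] ((498.8438415527344, 3.520555019378662), (34.74555206298828, 12.669322967529297), 6.305775165557861)
[240 247  32  28 889] [0.615 0.016 0.013] ((615.1012573242188, 15.61567497253418), (44.74040603637695, 43.78853225708008), 5.73484468460083)
[0.45, 0, 0.2] 1.0e-03 [ 0.06 -0.21 -0.79 -1.19 -0.11 -0.36]
[0.45, 0, 0.2] 1.0e-03 [ 0.06 -0.21 -0.79 -1.19 -0.11 -0.36]
[0.48, 0, 0.2] 8.7e-04 [ 0.09 -0.16 -0.75 -1.14 -0.08 -0.43]
[0.48, 0, 0.2] 8.7e-04 [ 0.09 -0.16 -0.75 -1.14 -0.08 -0.43]
[0.48, 0, 0.15] 1.6e-04 [ 0.09 -0.08 -0.75 -1.27 -0.03 -0.29]
[0.48, 0, 0.15] 1.6e-04 [ 0.09 -0.08 -0.75 -1.27 -0.03 -0.29]
[0.46, 0, 0.12] 5.2e-06 [ 0.08 -0.06 -0.78 -1.33 -0.02 -0.23]
[0.46, 0, 0.12] 5.2e-06 [ 0.08 -0.06 -0.78 -1.33 -0.02 -0.23]
```

View pics/w3.png

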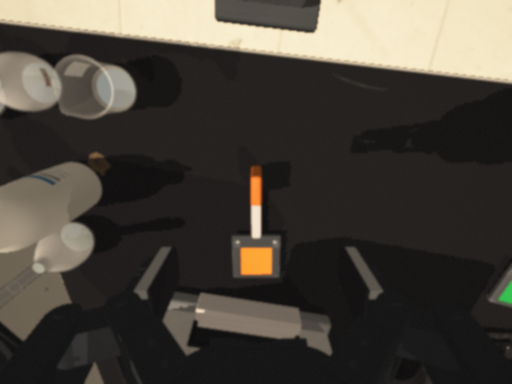

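Run:
```python
from ik import *
import h
D=np.load('w3.npz'); W=D['W'][280:350,150:345].reshape(-1,3); m=(abs(W[:,2]-.04)<.006); P=W[m]; print(len(P),np.median(P[:,2])); r=cv2=__import__('cv2').minAreaRect(P[:,:2].astype(np.float32)*1000); print(r,__import__('cv2').boxPoints(r).tolist(), 'lip',im2w([-.021,.075,.04]),im2w([-.021,-.075,.04]))
q0=np.array(h.robot.state()['joints']); L=50; Y=6
G=np.array([.499,.0035,.038]); zt=tool(Y,L)[:,2]
q=np.array([-.57,.33,-.87,-2.15,-.59,1.16])
for off in (0,.03,.06,.09,.12):
    c,q=ik(tcp_of(G-off*zt,Y,L),tool(Y,L),1,q); print('off',off,'%.0e'%c,q.round(3))
q=np.array([-.57,.33,-.87,-2.15,-.59,1.16])
for g,y in [(G,6),(G+[0,0,.03],6),(G+[0,0,.052],6),(im2w([-.2,0,.09]),0),(im2w([-.185,0,.09]),YI),(im2w([-.17,0,.09]),YI),(im2w([-.1,0,.085]),YI),(im2w([-.047,0,.078]),YI),(im2w([-.047,.024,.078]),YI),(im2w([-.047,-.024,.078]),YI)]:
    c,q=ik(tcp_of(g,y,L),tool(y,L),1,q); print(np.round(g,3),y,'%.0e'%c,q.round(3))
```

```text
3093 0.039636842898437497
((715.3951416015625, 14.220443725585938), (236.68057250976562, 58.941165924072266), 85.66069030761719) [[677.0550537109375, -101.55078125], [735.8272705078125, -106.01043701171875], [753.7352294921875, 129.99166870117188], [694.9630126953125, 134.45132446289062]] lip [0.69261758 0.09081913 0.04      ] [ 0.67876199 -0.05853957  0.04      ]
off 0 2e-24 [-0.631  0.392 -0.925 -2.218 -0.7    1.306]
off 0.03 3e-22 [-0.611  0.27  -0.913 -2.097 -0.62   1.129]
off 0.06 5e-18 [-0.554  0.138 -0.891 -1.952 -0.529  0.896]
off 0.09 4e-28 [-0.448  0.003 -0.871 -1.784 -0.424  0.612]
off 0.12 1e-20 [-0.243 -0.133 -0.861 -1.567 -0.264  0.225]
[0.499 0.004 0.038] 6 2e-24 [-0.631  0.392 -0.925 -2.218 -0.7    1.306]
[0.499 0.004 0.068] 6 1e-17 [-0.513  0.227 -0.844 -2.067 -0.529  0.988]
[0.499 0.004 0.09 ] 6 4e-26 [-0.399  0.127 -0.784 -1.924 -0.405  0.723]
[0.507 0.033 0.09 ] 0 2e-27 [-0.431  0.158 -0.9   -2.31  -0.447  1.078]
[0.522 0.031 0.09 ] -5.3 2e-19 [-0.451  0.204 -0.982 -2.576 -0.525  1.305]
[0.537 0.03  0.09 ] -5.3 9e-18 [-0.434  0.219 -0.954 -2.59  -0.511  1.303]
[0.607 0.023 0.085] -5.3 5e-28 [-0.372  0.304 -0.829 -2.649 -0.463  1.306]
[0.66  0.019 0.078] -5.3 6e-20 [-0.337  0.37  -0.729 -2.677 -0.427  1.302]
[0.662 0.042 0.078] -5.3 2e-20 [-0.295  0.38  -0.766 -2.789 -0.463  1.384]
[ 0.658 -0.005  0.078] -5.3 4e-28 [-0.37   0.36  -0.686 -2.555 -0.389  1.2  ]
```

```bash
cat >> ik.py <<'E'
def clearance(p,Rm):
    pts=[[sx*.012,sy*.057,0] for sx in(-1,1) for sy in(-1,1)]+[[sx*.043,sy*.043,-d] for sx in(-1,1) for sy in(-1,1) for d in(.073,.2)]+[[.12,sy*.03,-d] for sy in(-1,1) for d in(.12,.17)]
    w=np.array(pts)@Rm.T+p; return w[:,2].min().round(3),w[:,0].max().round(3),w[:,1].min().round(3),w[:,1].max().round(3)
E
python3 - <<'E'
from ik import *; import h,cv2
W=np.load('w3.npz')['W']; E=[]
for u in range(170,330,3):
    c=W[270:360,u]; m=(abs(c[:,2]-.04)<.004)
    if m.sum()>4: E.append(c[m][c[m][:,0].argmin()])
E=np.array(E); E=E[(E[:,1]>-.05)&(E[:,1]<.08)]
vx,vy,x0,y0=cv2.fitLine(E[:,:2].astype(np.float32),cv2.DIST_HUBER,0,.001,.001).ravel(); print('lip edge',len(E),'yaw',np.degrees(np.arctan2(-vx,vy)*np.sign(vy)*1),'x at y=.016',x0+(.016-y0)*vx/vy,'exp',im2w([-.021,0,0]))
q0=np.array(h.robot.state()['joints']); q1=np.array([-.448,.003,-.871,-1.784,-.424,.612]); n=14
p0,R0=fk(q0); prev=R0
for i in range(1,n+1):
    t=i/n; q=q0+(q1-q0)*t
    if i==12: pass
    p,Rm=fk(q); print(i,delta(p0,R0,p,Rm),'st',round(np.degrees(R.from_matrix(prev.T@Rm).magnitude()),1),p.round(3),*clearance(p,Rm)); prev=Rm
    if i==10: p0,R0=p,Rm; print('--new call')
E
```

```text
lip edge 30 yaw -5.1959953 x at y=.016 0.6877059 exp [0.68568978 0.01613978 0.        ]
1 ([-0.026, 0.0059, -0.0301], [6.2, 0.8, 3.0]) st 7.0 [0.458 0.011 0.181] 0.174 0.507 -0.061 0.069
2 ([-0.0482, 0.0153, -0.0548], [12.3, -0.0, 5.6]) st 6.6 [0.435 0.021 0.156] 0.143 0.486 -0.073 0.077
3 ([-0.0656, 0.0268, -0.0745], [17.8, -2.2, 7.6]) st 6.3 [0.418 0.032 0.137] 0.118 0.468 -0.08 0.087
4 ([-0.0779, 0.0391, -0.0896], [22.6, -5.7, 9.0]) st 6.1 [0.406 0.044 0.121] 0.099 0.453 -0.083 0.098
5 ([-0.085, 0.0508, -0.1007], [26.3, -10.3, 9.9]) st 5.9 [0.399 0.056 0.11 ] 0.084 0.442 -0.083 0.108
6 ([-0.0872, 0.0605, -0.1086], [28.8, -15.6, 10.3]) st 5.9 [0.396 0.066 0.102] 0.074 0.434 -0.08 0.116
7 ([-0.0851, 0.0671, -0.1138], [30.0, -21.3, 10.2]) st 5.8 [0.399 0.072 0.097] 0.068 0.43 -0.075 0.122
8 ([-0.0796, 0.0698, -0.117], [29.8, -27.2, 9.7]) st 5.9 [0.404 0.075 0.094] 0.066 0.435 -0.071 0.125
9 ([-0.0718, 0.0679, -0.1189], [28.2, -32.9, 8.7]) st 5.9 [0.412 0.073 0.092] 0.065 0.442 -0.066 0.124
10 ([-0.0629, 0.0612, -0.1202], [25.3, -38.1, 7.4]) st 6.0 [0.421 0.067 0.091] 0.066 0.449 -0.063 0.118
--new call
11 ([0.0088, -0.0114, -0.0011], [-2.7, -4.0, -3.6]) st 6.0 [0.43  0.055 0.09 ] 0.069 0.455 -0.061 0.109
12 ([0.0163, -0.0271, -0.0024], [-6.3, -7.0, -7.5]) st 6.1 [0.437 0.039 0.089] 0.071 0.459 -0.061 0.095
13 ([0.0216, -0.0465, -0.0044], [-10.5, -8.8, -11.5]) st 6.1 [0.442 0.02  0.087] 0.07 0.46 -0.062 0.077
14 ([0.0237, -0.0687, -0.0072], [-15.1, -9.5, -15.4]) st 6.1 [ 0.444 -0.002  0.084] 0.069 0.458 -0.064 0.055
```

The picture showed the carrier standing at px (255,185)-(256,260), lip edge at (248,318), bottle/beaker left, all undisturbed. Lip-edge fit agrees with the imager pose (yaw −5.2°, 2 mm).

Emit:
carry_out(increments=[[[-0.026,0.006,-0.03],[6.2,0.8,3.0],-1],[[-0.048,0.015,-0.055],[12.3,0,5.6],-1],[[-0.066,0.027,-0.0745],[17.8,-2.2,7.6],-1],[[-0.078,0.039,-0.09],[22.6,-5.7,9.0],-1],[[-0.085,0.051,-0.101],[26.3,-10.3,9.9],-1],[[-0.087,0.0605,-0.109],[28.8,-15.6,10.3],-1],[[-0.085,0.067,-0.114],[30.0,-21.3,10.2],-1],[[-0.08,0.07,-0.117],[29.8,-27.2,9.7],-1],[[-0.072,0.068,-0.119],[28.2,-32.9,8.7],-1],[[-0.063,0.061,-0.12],[25.3,-38.1,7.4],-1]])

```text
time_s: 10.15
tool_pos: [0.4186, 0.0636, 0.0833]
tool_rot: [0.338, -0.111, 0.913, 0.198]
ft_force: [-0.8, -1.1, -0.4]
finger_gap: 0.999
grasp_force: 0.0
```

```bash
python3 log.py
python3 - <<'E'
from ik import *; import h
q0=np.array(h.robot.state()['joints']); T=h.T_tool(); q1=np.array([-.448,.003,-.871,-1.784,-.424,.612]); p0,R0=T[:3,3],T[:3,:3]
for i in range(1,6):
    p,Rm=fk(q0+(q1-q0)*i/5); print(delta(p0,R0,p,Rm),clearance(p,Rm))
G=np.array([.499,.0035,.038]); Rm=tool(6,50)
for off in (.06,.03,0): print('off',off,delta(p0,R0,tcp_of(G-off*Rm[:,2],6,50),Rm))
E
```

```text
10.15 [-0.216  0.039 -0.746 -1.287 -0.611 -0.065] [0.4186 0.0636 0.0833] [-0.8 -1.1 -0.4]
[[-0.747, -0.338, 0.573], [-0.069, 0.896, 0.438], [-0.662, 0.287, -0.693]]
([0.0097, -0.0082, 0.0002], [-2.1, -3.3, -2.9]) (np.float64(0.062), np.float64(0.454), np.float64(-0.063), np.float64(0.109))
([0.0161, -0.0194, 0.0009], [-4.8, -6.0, -5.9]) (np.float64(0.065), np.float64(0.458), np.float64(-0.062), np.float64(0.099))
([0.0211, -0.033, 0.0012], [-7.9, -8.0, -9.1]) (np.float64(0.069), np.float64(0.46), np.float64(-0.062), np.float64(0.086))
([0.0245, -0.0486, 0.0011], [-11.3, -9.4, -12.2]) (np.float64(0.068), np.float64(0.46), np.float64(-0.063), np.float64(0.072))
([0.0259, -0.0657, 0.0004], [-14.9, -10.0, -15.4]) (np.float64(0.069), np.float64(0.458), np.float64(-0.064), np.float64(0.055))
off 0.06 ([0.049, -0.0634, -0.0188], [-14.8, -10.0, -15.4])
off 0.03 ([0.0718, -0.061, -0.0381], [-14.8, -10.0, -15.4])
off 0 ([0.0947, -0.0586, -0.0573], [-14.8, -10.0, -15.4])
```

Emit:
carry_out(increments=[[[0.01,-0.008,0],[-2.1,-3.3,-2.9],-1],[[0.016,-0.019,0],[-4.8,-6.0,-5.9],-1],[[0.021,-0.033,0],[-7.9,-8.0,-9.1],-1],[[0.0245,-0.049,0],[-11.3,-9.4,-12.2],-1],[[0.026,-0.065,0],[-14.8,-10.0,-15.4],-1],[[0.037,-0.065,-0.01],[-14.8,-10.0,-15.4],-1],[[0.049,-0.0635,-0.019],[-14.8,-10.0,-15.4],-1],[[0.049,-0.0635,-0.019],[-14.8,-10.0,-15.4],-1],[[0.049,-0.0635,-0.019],[-14.8,-10.0,-15.4],-1]])

```text
time_s: 11.05
tool_pos: [0.4668, 0.0001, 0.0638]
tool_rot: [0.42, -0.047, 0.906, 0.024]
ft_force: [0.2, -0.2, 0.0]
finger_gap: 0.996
grasp_force: 0.0
```

```bash
python3 log.py
python3 - <<'E'
from ik import *; import h
T=h.T_tool(); p0,R0=T[:3,3],T[:3,:3]
G=np.array([.499,.0035,.038]); Rm=tool(6,50)
for off in (.03,0): print('off',off,delta(p0,R0,tcp_of(G-off*Rm[:,2],6,50),Rm))
h.grab('wrist','w4')
E
```

```text
11.05 [-0.551  0.144 -0.884 -1.942 -0.527  0.884] [4.668e-01 1.000e-04 6.380e-02] [ 0.2 -0.2  0. ]
[[-0.643, -0.106, 0.759], [-0.066, 0.994, 0.084], [-0.763, 0.004, -0.646]]
off 0.03 ([0.0236, 0.0025, -0.0185], [-0.2, -0.3, -0.1])
off 0 ([0.0465, 0.0049, -0.0378], [-0.2, -0.3, -0.1])
```

View pics/w4.png

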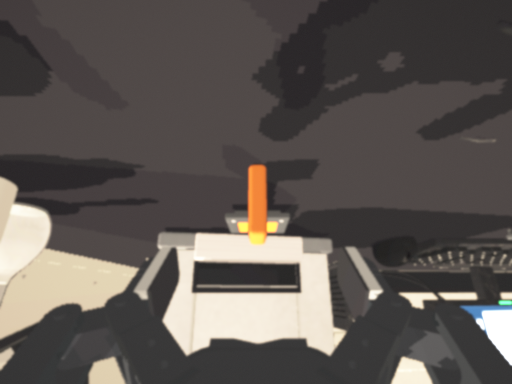

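The grip block (257,205) is centred between the fingers, with the slot beyond at (246,277). Approach and grip.

Emit:
carry_out(increments=[[[0.012,0.001,-0.009],[0,0,0],-1],[[0.024,0.0025,-0.0185],[0,0,0],-1],[[0.036,0.004,-0.029],[0,0,0],-1],[[0.0465,0.005,-0.0375],[0,0,0],-1],[[0.0465,0.005,-0.0375],[0,0,0],-1],[[0.0465,0.005,-0.0375],[0,0,0],1],[[0.0465,0.005,-0.0375],[0,0,0],1],[[0.0465,0.005,-0.0375],[0,0,0],1],[[0.0465,0.005,-0.0375],[0,0,0],1],[[0.0465,0.005,-0.0375],[0,0,0],1],[[0.0465,0.005,-0.0375],[0,0,0],1],[[0.0465,0.005,-0.0375],[0,0,0],1]], force=50)

```text
time_s: 12.3
tool_pos: [0.5141, 0.0055, 0.0275]
tool_rot: [0.422, -0.048, 0.905, 0.024]
ft_force: [-4.4, -1.9, 7.5]
finger_gap: 0.134
grasp_force: 50.9
```

```bash
python3 log.py
python3 - <<'E'
from ik import *; import h
s=h.robot.state(); print(s['finger_gap'],s['grasp_force'])
im,W,c=h.grab('wrist','w5'); hsv=h.cv2.cvtColor(im,h.cv2.COLOR_RGB2HSV)
mm=h.cv2.inRange(hsv,(3,150,90),(26,255,255))>0
nl,l,st,ce=h.cv2.connectedComponentsWithStats(mm.astype(np.uint8))
for k in range(1,nl):
    if st[k,4]>40: P=W[l==k]; print(st[k],np.nanmedian(P,0).round(3),np.nanpercentile(P,3,axis=0).round(3),np.nanpercentile(P,97,axis=0).round(3))
T=h.T_tool(); p0,R0=T[:3,3],T[:3,:3]
O[0]=.7076; q=np.array(s['joints'])
# keep measured grasp: carrier yaw = 6 at G=(.499,.0035)
Cy=6.; C=np.array([.499,.0035,0.])
def tool_for(pim,yaw):  # carrier origin in imager coords, yaw in world
    d=R.from_euler('z',yaw-Cy,degrees=True); return im2w(pim)+d.apply(p0-C), d.as_matrix()@R0
lift=(p0+[0,0,.052],R0)
for nm,(p,Rm) in [('lift',lift)]+[(str((x,z)),tool_for([x,0,z],YI)) for x,z in [(-.2,.052),(-.17,.052),(-.13,.048),(-.1,.046),(-.06,.046),(-.05,.046)]]:
    cst,q=ik(p,Rm,1,q); print(nm,delta(p0,R0,p,Rm),'%.0e'%cst,q.round(2))
E
```

```text
12.3 [-0.625  0.388 -0.914 -2.205 -0.69   1.284] [0.5141 0.0055 0.0275] [-4.4 -1.9  7.5]
[[-0.64, -0.107, 0.761], [-0.067, 0.994, 0.084], [-0.765, 0.003, -0.643]]
0.13350734841321046 50.92272698879242
[ 245  186   26  110 2742] [0.483 0.003 0.029] [ 0.481 -0.003 -0.   ] [0.536 0.012 0.051]
lift ([0.0, 0.0, 0.052], [0.0, 0.0, 0.0]) 9e-19 [-0.38  0.12 -0.78 -1.9  -0.39  0.69]
(-0.2, 0.052) ([0.0096, 0.0262, 0.052], [-0.0, -0.0, -11.3]) 1e-19 [-0.46  0.18 -0.99 -2.54 -0.52  1.28]
(-0.17, 0.052) ([0.0394, 0.0234, 0.052], [-0.0, -0.0, -11.3]) 6e-22 [-0.43  0.21 -0.94 -2.57 -0.49  1.28]
(-0.13, 0.048) ([0.0793, 0.0197, 0.048], [-0.0, -0.0, -11.3]) 8e-18 [-0.39  0.27 -0.87 -2.62 -0.48  1.29]
(-0.1, 0.046) ([0.1091, 0.0169, 0.046], [-0.0, -0.0, -11.3]) 1e-25 [-0.37  0.3  -0.82 -2.63 -0.45  1.29]
(-0.06, 0.046) ([0.149, 0.0132, 0.046], [-0.0, -0.0, -11.3]) 4e-27 [-0.34  0.34 -0.73 -2.64 -0.4   1.26]
(-0.05, 0.046) ([0.1589, 0.0123, 0.046], [-0.0, -0.0, -11.3]) 1e-27 [-0.33  0.35 -0.71 -2.63 -0.39  1.25]
```

Emit:
carry_out(increments=[[[0,0,0.015],[0,0,0],1],[[0,0,0.035],[0,0,0],1],[[0,0.003,0.052],[0,0,-2],1],[[0.002,0.008,0.052],[0,0,-4],1],[[0.004,0.014,0.052],[0,0,-6],1],[[0.007,0.02,0.052],[0,0,-9],1],[[0.01,0.026,0.052],[0,0,-11.3],1],[[0.01,0.026,0.052],[0,0,-11.3],1],[[0.01,0.026,0.052],[0,0,-11.3],1]])

```text
time_s: 13.25
tool_pos: [0.523, 0.0318, 0.0781]
tool_rot: [0.42, 0.041, 0.906, -0.017]
ft_force: [0.2, -1.0, -1.9]
finger_gap: 0.137
grasp_force: 49.6
```

```bash
python3 log.py
python3 - <<'E'
from h import *; from ik import im2w,O
s=robot.state(); print(s['finger_gap'],s['grasp_force'])
O[0]=.7076
for n in ('scene','top'):
    im,W,c=grab(n,n+'2'); hsv=cv2.cvtColor(im,cv2.COLOR_RGB2HSV)
    mm=cv2.inRange(hsv,(3,150,90),(24,255,255))>0
    mm&=(W[...,2]<.13)&(W[...,2]>.02)&(W[...,1]>-.1)&(W[...,1]<.15)&(W[...,0]<.7)
    nl,l,st,ce=cv2.connectedComponentsWithStats(mm.astype(np.uint8))
    for k in range(1,nl):
        if st[k,4]>15: 
            P=W[l==k]; print(n,st[k],np.median(P,0).round(3),np.percentile(P,5,axis=0).round(3),np.percentile(P,95,axis=0).round(3))
            i=P[:,0].argsort(); a,b=P[i[:len(i)//4]].mean(0),P[i[-len(i)//4:]].mean(0); print('near/far',a.round(4),b.round(4))
c=cv2.imread('pics/scene2.png')[100:290,140:400]; cv2.imwrite('pics/s2c.png',cv2.resize(c,None,fx=3,fy=3))
E
```

```text
13.25 [-0.467  0.19  -0.993 -2.537 -0.523  1.28 ] [0.523  0.0318 0.0781] [ 0.2 -1.  -1.9]
[[-0.643, 0.089, 0.76], [0.06, 0.996, -0.065], [-0.763, 0.004, -0.646]]
0.13651822144694561 49.628557562828064
scene [254 189  17  11 117] [0.627 0.023 0.063] [0.607 0.002 0.06 ] [0.647 0.043 0.067]
near/far [0.6103 0.0235 0.0635] [0.6435 0.0222 0.063 ]
top [261 178  16  14 169] [0.628 0.022 0.065] [0.606 0.001 0.06 ] [0.649 0.044 0.069]
near/far [0.6096 0.0229 0.0657] [0.6453 0.0214 0.0647]
top [275 206   5  11  29] [0.507 0.032 0.104] [0.494 0.027 0.099] [0.524 0.039 0.116]
near/far [0.4948 0.0334 0.1091] [0.5205 0.0302 0.1034]
```

View pics/s2c.png

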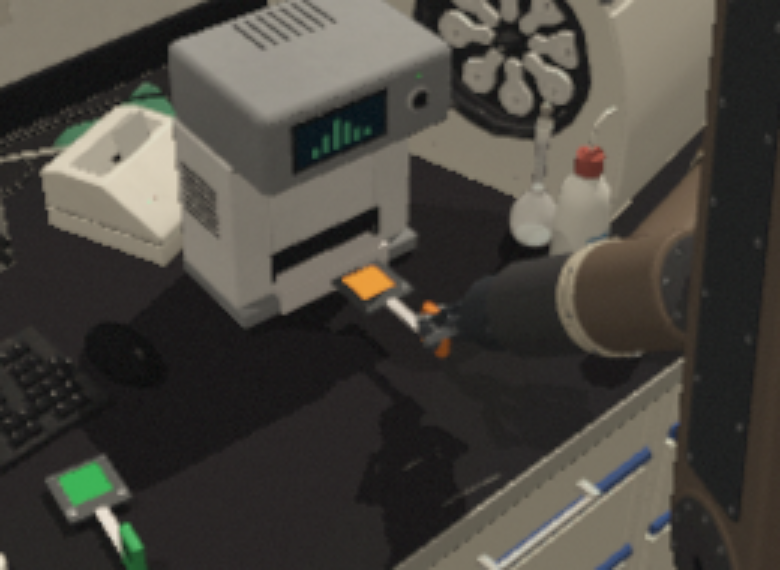

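The crop shows the carrier level and held by the leaning hand, blade (370,283) just before the slot (325,245); bystanders untouched.

Emit:
carry_out(increments=[[[0.006,-0.015,0],[0,0,0],1],[[0.018,-0.0245,0],[0,0,0],1],[[0.033,-0.026,0],[0,0,0],1],[[0.05,-0.0275,-0.001],[0,0,0],1],[[0.0676,-0.0294,-0.002],[0,0,0],1],[[0.082,-0.031,-0.003],[0,0,0],1],[[0.097,-0.032,-0.004],[0,0,0],1],[[0.112,-0.0335,-0.005],[0,0,0],1],[[0.126,-0.035,-0.006],[0,0,0],1],[[0.137,-0.036,-0.007],[0,0,0],1],[[0.137,-0.036,-0.007],[0,0,0],1],[[0.137,-0.036,-0.007],[0,0,0],1]])

```text
time_s: 14.55
tool_pos: [0.6605, -0.0042, 0.0715]
tool_rot: [0.421, 0.041, 0.906, -0.018]
ft_force: [-1.5, 0.3, -1.4]
finger_gap: 0.134
grasp_force: 49.7
```

```bash
cat > st.py <<'E'
from h import *
from ik import O,im2w,YI
O[0]=.7076
s=robot.state(); T=T_tool(); z=T[:3,2]
G=T[:3,3]-.0187*z; r=R.from_euler('z',-YI,degrees=True)
# TCP -> imager; calibrated: tcp (.523,.0318,.0781) <-> carrier origin (-.1985,.001,.050)
ref=r.apply(np.array([.523,.0318,.0781])-O); cur=r.apply(T[:3,3]-O)
print('t',s['time_s'],'carrier im',((cur-ref)+[-.1985,.001,.050]).round(4),'f',r.apply(s['ft_force']).round(1),'m',r.apply(s['ft_torque']).round(2),'gap',round(s['finger_gap'],3),'yaw',round(float(np.degrees(np.arctan2(T[1,1],T[0,1])))-90-YI,2),'lean',round(float(np.degrees(np.arccos(-z[2]))),2),'j',np.round(s['joints'],2))
E
python3 st.py
```

```text
t 14.55 carrier im [-0.0583 -0.0222  0.0434] f [-1.5  0.1 -1.4] m [0.01 2.97 0.  ] gap 0.134 yaw 0.18 lean 49.83 j [-0.37  0.34 -0.68 -2.51 -0.37  1.15]
```

Emit:
carry_out(increments=[[[0,0,-0.002],[0,0,0],1],[[0.004,-0.0004,-0.003],[0,0,0],1],[[0.007,-0.0007,-0.003],[0,0,0],1],[[0.01,-0.001,-0.003],[0,0,0],1],[[0.01,-0.001,-0.003],[0,0,0],1]])

```text
time_s: 15.05
tool_pos: [0.6715, -0.0057, 0.0692]
tool_rot: [0.422, 0.041, 0.906, -0.018]
ft_force: [-0.9, -0.3, -1.6]
finger_gap: 0.131
grasp_force: 49.7
```

```bash
python3 st.py
```

```text
t 15.05 carrier im [-0.0472 -0.0226  0.0411] f [-0.8 -0.4 -1.6] m [ 0.03  2.92 -0.01] gap 0.131 yaw 0.14 lean 49.91 j [-0.36  0.35 -0.67 -2.52 -0.37  1.16]
```

Emit:
carry_out(increments=[[[0.002,0,-0.001],[0,0,0],1],[[0.004,0,-0.002],[0,0,0],1],[[0.004,0,-0.002],[0,0,0],1]])

```text
time_s: 15.35
tool_pos: [0.6755, -0.0055, 0.0674]
tool_rot: [0.422, 0.041, 0.906, -0.018]
ft_force: [1.4, 0.9, -0.9]
finger_gap: 0.131
grasp_force: 49.7
```

```bash
python3 st.py
```

```text
t 15.35 carrier im [-0.0432 -0.0221  0.0393] f [ 1.3  1.1 -0.9] m [0.04 2.14 0.11] gap 0.131 yaw 0.15 lean 49.95 j [-0.36  0.36 -0.67 -2.53 -0.37  1.17]
```

Emit:
carry_out(increments=[[[0.0015,0,0],[0,0,0],1],[[0.003,0,0],[0,0,0],1],[[0.003,0,0],[0,0,0],1]])

```text
time_s: 15.65
tool_pos: [0.6762, -0.0053, 0.0667]
tool_rot: [0.421, 0.041, 0.906, -0.018]
ft_force: [-14.9, -2.3, 10.1]
finger_gap: 0.127
grasp_force: 52.3
```

```bash
python3 st.py
```

```text
t 15.65 carrier im [-0.0425 -0.0217  0.0386] f [-14.6  -3.7  10.1] m [-0.91  2.37 -0.97] gap 0.127 yaw 0.18 lean 49.79 j [-0.36  0.36 -0.66 -2.53 -0.37  1.17]
```

Emit:
carry_out(increments=[[[-0.002,0.0002,0],[0,0,0],1],[[-0.002,0.0015,0],[0,0,0],1],[[-0.002,0.003,0],[0,0,0],1],[[-0.0018,0.004,0],[0,0,0],1]])

```text
time_s: 16.05
tool_pos: [0.6765, -0.0016, 0.0671]
tool_rot: [0.421, 0.042, 0.906, -0.018]
ft_force: [-1.1, -0.1, 1.2]
finger_gap: 0.139
grasp_force: 49.8
```

```bash
python3 st.py
```

```text
t 16.05 carrier im [-0.0426 -0.018   0.039 ] f [-1.  -0.2  1.2] m [-0.33  2.23 -0.48] gap 0.139 yaw 0.13 lean 49.89 j [-0.36  0.36 -0.67 -2.55 -0.38  1.19]
```

Emit:
carry_out(increments=[[[0,0.001,-0.001],[0,0,0],1],[[0.0002,0.002,-0.0015],[0,0,0],1],[[0.0003,0.003,-0.0015],[0,0,0],1],[[0.0004,0.004,-0.0015],[0,0,0],1]])

```text
time_s: 16.45
tool_pos: [0.6762, 0.0009, 0.0658]
tool_rot: [0.421, 0.043, 0.906, -0.018]
ft_force: [-13.7, -13.0, 10.9]
finger_gap: 0.132
grasp_force: 53.0
```

```bash
python3 st.py
```

```text
t 16.45 carrier im [-0.0431 -0.0156  0.0377] f [-12.4 -14.2  10.9] m [-3.82  1.9  -4.67] gap 0.132 yaw -0.02 lean 49.86 j [-0.36  0.37 -0.68 -2.58 -0.39  1.22]
```

Emit:
carry_out(increments=[[[-0.002,0,0.001],[0,0,0],1],[[-0.002,0,0.001],[0,0,0],1]])

```text
time_s: 16.65
tool_pos: [0.6745, 0.0024, 0.0666]
tool_rot: [0.421, 0.041, 0.906, -0.018]
ft_force: [-1.0, -1.1, 1.1]
finger_gap: 0.134
grasp_force: 49.9
```

```bash
python3 st.py
```

```text
t 16.65 carrier im [-0.045  -0.0143  0.0385] f [-0.9 -1.2  1.1] m [-0.38  2.19 -0.52] gap 0.134 yaw 0.14 lean 49.89 j [-0.36  0.37 -0.69 -2.58 -0.39  1.21]
```

Emit:
carry_out(increments=[[[0,0.0012,-0.0008],[0,0,0],1],[[0.0002,0.0024,-0.0008],[0,0,0],1],[[0.0003,0.0036,-0.0008],[0,0,0],1],[[0.0004,0.004,-0.0008],[0,0,0],1]])

```text
time_s: 17.05
tool_pos: [0.6756, 0.0065, 0.0661]
tool_rot: [0.422, 0.041, 0.906, -0.018]
ft_force: [-0.3, -2.8, 3.9]
finger_gap: 0.131
grasp_force: 50.1
```

```bash
python3 st.py
```

```text
t 17.05 carrier im [-0.0442 -0.0101  0.038 ] f [-0.  -2.8  3.9] m [-0.9   1.13 -1.16] gap 0.131 yaw 0.14 lean 49.94 j [-0.35  0.37 -0.69 -2.6  -0.4   1.23]
```

Emit:
carry_out(increments=[[[-0.001,0.0012,0],[0,0,0],1],[[-0.001,0.0024,0],[0,0,0],1],[[-0.001,0.0036,0],[0,0,0],1],[[-0.001,0.004,0],[0,0,0],1]])

```text
time_s: 17.45
tool_pos: [0.6742, 0.0105, 0.066]
tool_rot: [0.422, 0.041, 0.906, -0.018]
ft_force: [0.3, -3.9, 4.1]
finger_gap: 0.13
grasp_force: 50.0
```

Emit:
carry_out(increments=[[[0,0.0012,0],[0,0,0],1],[[0.0001,0.0024,0],[0,0,0],1],[[0.0002,0.0032,0],[0,0,0],1],[[0.0003,0.0032,0],[0,0,0],1]])

```text
time_s: 17.85
tool_pos: [0.6743, 0.0137, 0.0659]
tool_rot: [0.421, 0.041, 0.906, -0.018]
ft_force: [-0.9, -3.3, 5.7]
finger_gap: 0.137
grasp_force: 50.2
```

```bash
python3 st.py
```

```text
t 17.85 carrier im [-0.0462 -0.003   0.0378] f [-0.6 -3.4  5.7] m [-1.15  0.39 -1.49] gap 0.137 yaw 0.14 lean 49.9 j [-0.34  0.37 -0.71 -2.64 -0.41  1.27]
```

Emit:
carry_out(increments=[[[0.0001,0.0012,0],[0,0,0],1],[[0.0002,0.0024,0],[0,0,0],1],[[0.0003,0.0032,0],[0,0,0],1],[[0.0003,0.0032,0],[0,0,0],1]])

```text
time_s: 18.25
tool_pos: [0.6747, 0.017, 0.0659]
tool_rot: [0.422, 0.041, 0.906, -0.018]
ft_force: [-0.1, -4.2, 5.3]
finger_gap: 0.134
grasp_force: 50.3
```

Emit:
carry_out(increments=[[[0.0001,0.0012,0],[0,0,0],1],[[0.0002,0.0024,0],[0,0,0],1],[[0.0003,0.0032,0],[0,0,0],1],[[0.0003,0.0032,0],[0,0,0],1]])

```text
time_s: 18.65
tool_pos: [0.6749, 0.0203, 0.0658]
tool_rot: [0.421, 0.041, 0.906, -0.018]
ft_force: [-0.0, -2.5, 5.3]
finger_gap: 0.134
grasp_force: 50.2
```

```bash
python3 st.py
```

```text
t 18.65 carrier im [-0.0462  0.0036  0.0377] f [ 0.2 -2.5  5.3] m [-1.03  0.45 -1.18] gap 0.134 yaw 0.16 lean 49.9 j [-0.33  0.37 -0.72 -2.67 -0.42  1.29]
```

Emit:
carry_out(increments=[[[0.0001,0.0012,0],[0,0,0],1],[[0.0002,0.0024,0],[0,0,0],1],[[0.0003,0.0032,0],[0,0,0],1],[[0.0003,0.0032,0],[0,0,0],1]])

```text
time_s: 19.05
tool_pos: [0.6752, 0.0235, 0.0657]
tool_rot: [0.421, 0.041, 0.906, -0.018]
ft_force: [-0.5, -2.5, 4.0]
finger_gap: 0.134
grasp_force: 50.2
```

Emit:
carry_out(increments=[[[0.0001,0.0012,0],[0,0,0],1],[[0.0002,0.0024,0],[0,0,0],1],[[0.0003,0.0032,0],[0,0,0],1],[[0.0003,0.0032,0],[0,0,0],1]])

```text
time_s: 19.45
tool_pos: [0.6739, 0.0273, 0.064]
tool_rot: [0.42, 0.041, 0.907, -0.017]
ft_force: [0.8, -0.1, -1.1]
finger_gap: 0.139
grasp_force: 49.7
```

```bash
python3 st.py
```

```text
t 19.45 carrier im [-0.0478  0.0105  0.0359] f [ 0.8 -0.  -1.1] m [-0.01  2.89  0.01] gap 0.139 yaw 0.2 lean 49.67 j [-0.32  0.38 -0.73 -2.7  -0.43  1.32]
```

Emit:
carry_out(increments=[[[0.0005,0,-0.001],[0,0,0],1],[[0.001,0,-0.002],[0,0,0],1],[[0.001,0,-0.002],[0,0,0],1]])

```text
time_s: 19.75
tool_pos: [0.6762, 0.0266, 0.0631]
tool_rot: [0.421, 0.041, 0.906, -0.018]
ft_force: [0.7, -0.4, -2.0]
finger_gap: 0.13
grasp_force: 49.7
```

```bash
python3 st.py
```

```text
t 19.75 carrier im [-0.0455  0.01    0.035 ] f [ 0.7 -0.3 -2. ] m [-0.02  2.89 -0.02] gap 0.13 yaw 0.15 lean 49.83 j [-0.32  0.38 -0.74 -2.71 -0.44  1.32]
```

Free descent; continue another 4 mm slowly.

Emit:
carry_out(increments=[[[0,0,-0.001],[0,0,0],1],[[0,0,-0.002],[0,0,0],1],[[0,0,-0.003],[0,0,0],1],[[0,0,-0.003],[0,0,0],1]])

```text
time_s: 20.15
tool_pos: [0.6763, 0.0265, 0.0604]
tool_rot: [0.421, 0.041, 0.906, -0.018]
ft_force: [0.4, -0.5, -2.1]
finger_gap: 0.128
grasp_force: 49.7
```

```bash
python3 st.py
```

```text
t 20.15 carrier im [-0.0454  0.0099  0.0323] f [ 0.5 -0.5 -2.1] m [-0.03  2.93 -0.05] gap 0.128 yaw 0.14 lean 49.85 j [-0.33  0.39 -0.74 -2.72 -0.45  1.34]
```

Emit:
carry_out(increments=[[[0,0,-0.001],[0,0,0],1],[[0,0,-0.002],[0,0,0],1],[[0,0,-0.0025],[0,0,0],1],[[0,0,-0.0025],[0,0,0],1]])

```text
time_s: 20.55
tool_pos: [0.6768, 0.0265, 0.0592]
tool_rot: [0.422, 0.041, 0.905, -0.018]
ft_force: [-4.8, -0.0, 6.3]
finger_gap: 0.129
grasp_force: 51.1
```

```bash
python3 st.py
```

```text
t 20.55 carrier im [-0.0448  0.01    0.0311] f [-4.8 -0.5  6.3] m [-0.2   1.81 -0.15] gap 0.129 yaw 0.16 lean 50.02 j [-0.33  0.4  -0.75 -2.72 -0.47  1.35]
```

Emit:
carry_out(increments=[[[0,0,0.0008],[0,0,0],1],[[0,0,0.0008],[0,0,0],0.4],[[0,0,0.0008],[0,0,0],-0.2],[[0,0,0.0008],[0,0,0],-1],[[0,0,0.0008],[0,0,0],-1],[[0,0,0.0008],[0,0,0],-1],[[0,0,0.0008],[0,0,0],-1]])

```text
time_s: 21.25
tool_pos: [0.6764, 0.0265, 0.0589]
tool_rot: [0.421, 0.041, 0.906, -0.018]
ft_force: [-0.9, 0.2, 0.7]
finger_gap: 0.998
grasp_force: 0.0
```

Emit:
carry_out(increments=[[[-0.008,0.001,0.007],[0,0,0],-1],[[-0.023,0.002,0.02],[0,0,0],-1],[[-0.038,0.003,0.032],[0,0,0],-1],[[-0.061,0.005,0.05],[0,0,0],-1],[[-0.08,0.007,0.06],[0,0,0],-1],[[-0.08,0.007,0.06],[0,0,0],-1],[[-0.08,0.007,0.06],[0,0,0],-1]])

```text
time_s: 21.95
tool_pos: [0.5966, 0.0339, 0.1205]
tool_rot: [0.422, 0.041, 0.905, -0.018]
ft_force: [-0.1, 1.0, -0.5]
finger_gap: 1.001
grasp_force: 0.0
```

```bash
python3 st.py
python3 - <<'E'
from h import *
from ik import O,YI; O[0]=.7076
im,W,c=grab('wrist','w6'); hsv=cv2.cvtColor(im,cv2.COLOR_RGB2HSV)
mm=cv2.inRange(hsv,(3,150,70),(26,255,255))>0
nl,l,st,ce=cv2.connectedComponentsWithStats(mm.astype(np.uint8))
for k in range(1,nl):
    if st[k,4]>60:
        P=(W[l==k]-O)@R.from_euler('z',YI,degrees=True).as_matrix(); print(st[k],np.nanpercentile(P,3,axis=0).round(4),np.nanpercentile(P,97,axis=0).round(4))
        t=P[P[:,2]>np.nanpercentile(P[:,2],97)-.004]; print('top',len(t),t.min(0).round(4),t.max(0).round(4),'pitch',np.polyfit(t[:,0],t[:,2],1)[0])
E
```

```text
t 21.95 carrier im [-0.1254  0.0099  0.0924] f [-0.2  1.  -0.5] m [ 0.01  2.41 -0.03] gap 1.001 yaw 0.2 lean 50.03 j [-0.26  0.13 -0.71 -2.37 -0.19  0.91]
[ 240  157   36   67 1026] [-0.065  -0.0066  0.037 ] [0.0878 0.0263 0.0837]
top 206 [-0.0653  0.0035  0.0797] [-0.031   0.0162  0.0841] pitch 0.05216886006809025
```

View pics/w6.png

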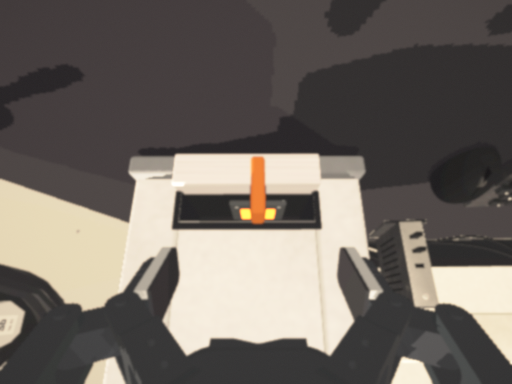

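The picture shows the grip (257,190) standing in front of the slot with the blade's glass (258,213) inside, carrier straight. Check flatness numerically.

Run:
```python
from h import *
from ik import O,YI; O[0]=.7076
D=np.load('w6.npz'); P=(D['W'][150:226,236:282]-O)@R.from_euler('z',YI,degrees=True).as_matrix(); P=P.reshape(-1,3)
t=P[(abs(P[:,1]-.0098)<.0035)&(P[:,0]>-.062)&(P[:,0]<-.033)&(P[:,2]>.079)]
for a in np.arange(-.062,-.033,.006):
    k=t[(t[:,0]>=a)&(t[:,0]<a+.006)]; print('grip top',a.round(3),len(k),np.median(k[:,2]).round(4) if len(k) else '')
b=P[(P[:,0]>.015)&(P[:,0]<.1)&(P[:,2]<.06)]
for a in np.arange(.02,.1,.012):
    k=b[(b[:,0]>=a)&(b[:,0]<a+.012)]; print('blade',a.round(3),len(k),np.median(k[:,2]).round(4) if len(k) else '')
d=P[(P[:,0]>-.018)&(P[:,0]<.01)&(abs(P[:,1]-.01)>.012)]; print('deck',len(d),np.median(d[:,2]))
```

```text
grip top -0.062 24 0.0836
grip top -0.056 15 0.0836
grip top -0.05 14 0.0836
grip top -0.044 16 0.0836
grip top -0.038 15 0.0836
blade 0.02 243 0.0412
blade 0.032 93 0.0456
blade 0.044 78 0.0453
blade 0.056 83 0.0448
blade 0.068 87 0.0447
blade 0.08 81 0.0449
blade 0.092 20 0.0454
deck 485 0.039636058640668305
```

```bash
python3 -c "
from cell import robot; print(robot.finish_job())"
```

```text
the job is handed in; nothing more can be done
None
```

The amber carrier is in the imager, lying flat and seated in the well: origin about 47–48 mm in front of the slot mouth, grip top at 84 mm. I handed the job in at about 22 s with the arm clear; the wash bottle, beaker and green carrier stood untouched in the last views that showed them.

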